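# Roll a stone blank into vee blocks and clamp it down

### The job

Roll the round stone blank along its rails and over their end into the vee blocks without lifting it, and leave it alone until it has settled in the vee by itself. Then swing the hold-down arm over by its handle bar and press it down by feel until the rubber foot bears on the blank with about 10 N, and let go: the stone is soft and bruises if it is pressed nearly twice as hard. Leave the marker, the sanding block and the chisel where they lie.

Things in the scene. Friction and masses are not known exactly. Their poses are not given: they have to be found in the camera images.
- fixture: clamping fixture fixed to the table: green base plate 225 x 150 x 12 mm with two grey steel vee blocks on it, each 28 mm wide, centred at y = -47 and +47 mm. Origin on the table top under the bottom line of the vees; y runs along the vees, x from the rails towards the hinge, z up. Each block begins at x = -125 mm with a level rail, top at z = 45 mm, on which the blank lies and rolls
- edge (a point): middle of the end of the rails, at x = -23 mm, y = 0, z = 45 mm of the fixture: here the rails stop and the 90-degree vee goes down
- vee (a point): where the centre of the blank belongs: x = 0, y = 0, z = 59 mm of the fixture. Axes as the fixture's. The bottom line of the vee is at z = 22 mm, its far flank rises to x = 44 mm, z = 66 mm; pushed just over the edge, the blank drops in and centres itself
- blank_mid (a point): centre of the loose white stone blank, a solid cylinder 52 mm in diameter and 160 mm long, 0.4 to 0.8 kg, at the start lying on the rails in front of the vee, roughly along the fixture's y. The point's y axis is the cylinder's axis; its x and z turn as it rolls. On the rails the centre is 71 mm above the table
- blank: the same stone blank; its origin is at its centre too, and its y axis is the cylinder's axis
- clamp (a joint): angle of the hold-down arm in rad: 0 = level, lying over the vee towards the fixture's -x; grows as it is swung up and open; pi/2 is upright. Stiff friction hinge: it stays where it is left and keeps its clamping force; a steady push of about 9 N at the bar moves it when upright, about 5 N when nearly level
- boss (a point): point on the arm's centre line, 62 mm from the hinge (half-way to the bar), that carries a brass screw spindle with a sprung rubber ball foot (6 N per mm) pointing down. The spindle is screwed in or out by up to 9 mm, not measured, so the foot meets the seated blank anywhere from -0.15 to +0.15 rad. From then on each 1 N of extra push at the bar presses 2 N on the blank
- bar (a point): centre of the black round handle bar, 22 mm in diameter and 70 mm long, across the end of the hold-down arm (16 mm wide and thick), parallel to the fixture's y, 125 mm from the hinge axis. It can be pushed with closed fingers: from behind while the arm is upright, from above when it is lower
- hinge (a point): point on the hinge axis of the hold-down arm, 110 mm above the table, at x = 62 mm, y = 0 of the fixture; the axis is parallel to the fixture's y
- marker: white marker pen with a black cap, 135 mm long, lying on the table beside the fixture; origin at its centre; leave alone
- sander: brown cork sanding block with a grey abrasive face, 56 x 100 mm and 28 mm high, on the table; origin at the centre of its underside; leave alone
- chisel: chisel with a wooden handle and a steel blade, 240 mm long and 27 mm high, lying on the table beside the fixture; origin at the middle of its underside; leave alone
There are look-alikes about, which are no part of the job. Of the things shaped like the blank, the marble one is meant.

How it is judged (in metres and radians):
On the way, in this order (a step that is already met when the one before it is completed fails the run):
1. the blank lies settled in the vee, not touched by the robot, with the hold-down arm still open (above 0.6 rad) (x of blank_mid in the frame of fixture between -0.004 and 0.004 m and y of blank_mid in the frame of fixture between -0.03 and 0.03 m and z of blank_mid in the frame of fixture between 0.055 and 0.063 m and angle between the y axis of blank_mid and the y axis of fixture, either way round below 0.05 rad and linear speed of blank below 0.03 m/s and contact force between each of the arm, the fingers and blank below 0.1 N and value of joint clamp above 0.6 rad), for 0.2 s.
2. the foot of the hold-down arm bears on the seated blank with more than 5 N (x of blank_mid in the frame of fixture between -0.004 and 0.004 m and y of blank_mid in the frame of fixture between -0.03 and 0.03 m and z of blank_mid in the frame of fixture between 0.055 and 0.063 m and angle between the y axis of blank_mid and the y axis of fixture, either way round below 0.05 rad and linear speed of blank below 0.03 m/s and contact force between clamp and blank above 5 N), for 0.2 s.
At the end, for the whole second after the job is handed in: the blank rests in the vee (axis within 4 mm of the vee's middle plane and of its height of 59 mm, within 0.05 rad of the vee's direction, middle within 30 mm of the fixture's) and the hold-down arm, released and still, bears on it with 4 to 18 N (x of blank_mid in the frame of fixture between -0.004 and 0.004 m and y of blank_mid in the frame of fixture between -0.03 and 0.03 m and z of blank_mid in the frame of fixture between 0.055 and 0.063 m and angle between the y axis of blank_mid and the y axis of fixture, either way round below 0.05 rad and linear speed of blank below 0.03 m/s and contact force between clamp and blank between 4 and 18 N and velocity of joint clamp between -0.05 and 0.05 rad/s); the robot touches nothing.
It fails at once if the hold-down presses the stone with more than 18 N (contact force between clamp and blank above 18 N).
It fails at once if the blank is lifted off (centre more than 90 mm above the table) (z of blank_mid in the frame of fixture above 0.09 m).
It fails at once if the blank falls off the rails (z of blank_mid in the frame of fixture below 0.045 m).
It fails at once if the fingers press the stone with more than 30 N (contact force between the fingers and blank above 30 N).
It fails at once if the marker, the sanding block or the chisel is moved by more than 20 mm (distance of any of marker, sander, chisel from where it was at the start of the episode above 0.02 m).
It also fails if it takes over 72 s, if anything falls off the work surface, if the arm or the gripper's body presses on something with over 40 N, if the wrist force passes 120 N, or if a joint passes its speed limit or range.

### The arm

A 6-joint arm with a two-finger parallel gripper is mounted at the origin on a cart in front of the work surface, level with it; the furniture and walls round the work are solid. World frame = base frame: x ahead of the robot, y to its left, z up, the work surface at z = 0. Lengths are in mm, angles in rad, forces in N, time in s.
With the tool pointing down it reaches from about 275 to 750 mm from the base axis. Payload 10.2 kg.
Tool frame: the origin (TCP) lies midway between the tips of the shut fingers; the grasp point (between the pads) lies 19 mm behind it; x points along the fingers, y is the direction in which the jaws open and shut, and the axes are right-handed (so a half turn about x gives the same grasp; the last joint's range is limited). The gripper opens to 85 mm and grips with 20 to 120 N. Pads are 22 mm wide; open, the fingers measure 114 mm over their backs; the gripper's body (76 mm by 85 mm) begins 54 mm behind the grasp point. The pads swing forward as they close: fully open they stand 13 mm farther back than shut.
Start: joints at [0.926, 0.313, 1.498, -0, 1.331, -0.223], TCP at [214.95, 478.986, 231.294] pointing down, gripper open.
Joint ranges: [-2.94, 2.94], [-0.97, 2.17], [0.19, 2.56], [-1.23, 4.37], [0.02, 3.11], [-2.88, 2.88]. Speed limits (rad/s): [2.39, 2.39, 3.01, 3.14, 3.14, 3.14].

### API

Orientations are given as a unit quaternion [w, x, y, z].
In Python, from rig import sense, capture, get_calibration, finish_job gives the robot as it stands.
- The arm moves only by the tool jog_arm, never from a script. Its argument "increments" is a list of rows, each an object of numbers: "rx", "ry", "rz": the turn, a rotation vector about the tool's x, y, z in rad; "x", "y", "z": the shift along the tool's x, y, z in mm; "hand": the finger opening in mm, from 0 to 85.4. A call has 1 to 5 rows; each row shifts and turns the commanded pose from where the row before left it, along the tool's axes as they then stand; what a row does not reach is not made up. A row lasts 1/8 s, in which the tool goes at most 62.5 mm and 10.7 degrees, less where a joint would pass 70% of its speed; a pose out of reach is approached as far as the arm can. A call with a gripper value outside its range is refused whole. The fingers move at their own pace and stop on an object; "force" is the grip in N (left out, the last holds). Time passes only in rows, so rows that do not move let the fingers close. It gives the time, the measured TCP pose, the force and the opening at its end, in the units of the state.
- sense(): the state, without advancing time (a new reading comes with each control period).
- capture(name): name is "side" or "top" or "wrist"; returns the picture (420x560x3 uint8, red, green, blue); there is no depth.
- get_calibration(name): a dict with "camera_matrix" (3x3 intrinsics, pixels), "R" (3x3) and "t" (3): a world point X has camera coordinates R X + t; the wrist camera has in their place "T_tool_cam" (4x4, takes a point from camera to tool coordinates, whose origin is the TCP and whose axes are the tool frame's). Camera axes: x right, y down, z forward; pixel columns grow to the right and rows downward; lengths in mm; the calibration is good to about 2 mm. The wrist camera is an equidistant fisheye: a pixel r from the principal point sees the ray r / f radians off the axis. A picture is of the moment at which its call begins: read the wrist's pose just before it. get_calibration takes no time and is no camera call.
- finish_job(): hands the job in, once; it reports no verdict.
The state is a dict: "time_s": time; "joints": joint angles; "dq": joint speeds; "tau": joint torques, N m; "eef_pos": TCP position; "ee_rot": TCP orientation; "force": force on the tool from outside, world axes, zero at the start; "wrist_torque": the same for the moment, N m; "grip_width": opening from 0.0 (shut) to 1.0 (fully open).
Only numpy, scipy, OpenCV 4.12 (cv2) and the standard library are available. Lean on these libraries where they do the work, as an engineer would, in place of code of your own. Each camera call takes 0.05 s, during which the arm holds its last target.

## Working session

There is one attempt and no reset: what is moved stays moved. The work goes in short steps, Python scripts to look and compute and a tool call to move; the robot and the scene stay as the last step left them, time stands still between calls to the robot, and variables do not carry over. Pictures are saved under pics/ and viewed, and the job is handed in when it is done.

Besides the shell and the picture viewer there is one more tool, called after "Request:" by a JSON object that holds its "op" and its "data". jog_arm: Moves the arm, as the interface text tells. Its arguments: {"type":"object","properties":{"increments":{"type":"array","items":{"type":"object","properties":{"rx":{"type":"number"},"ry":{"type":"number"},"rz":{"type":"number"},"x":{"type":"number"},"y":{"type":"number"},"z":{"type":"number"},"hand":{"type":"number"}}}},"force":{"type":"number"}},"required":["increments"]}

```bash
mkdir -p pics; ls; python3 - <<'E'
from rig import *
import cv2
print(sense())
for n in ("side","top","wrist"):
    c=get_calibration(n); print(n,c)
    cv2.imwrite(f"pics/{n}0.png",capture(n)[:,:,::-1])
E
```

```text
pics
{'time_s': 0.0, 'joints': array([ 9.25588282e-01,  3.13491426e-01,  1.49841753e+00,  1.63110774e-05,
        1.33099899e+00, -2.23372637e-01]), 'dq': array([ 1.30433319e-04, -4.15942151e-04,  2.64782017e-04, -9.46732658e-04,
        1.29900963e-03, -1.21963918e-05]), 'tau': array([-1.17705789e-03, -4.12250662e+01, -2.59745389e+01, -2.69604134e-04,
        4.15256945e-03,  1.34569527e-05]), 'eef_pos': array([214.7954588 , 478.77800137, 230.72123984]), 'ee_rot': array([ 0.69123554,  0.14761982,  0.69163704, -0.14845882]), 'force': array([ 0.15756576, -0.06131825,  0.2067233 ]), 'wrist_torque': array([ 0.04274027,  0.02897875, -0.04317951]), 'grip_width': 0.998072727089454}
side {'camera_matrix': array([[489.44453262,   0.        , 283.55337463],
       [  0.        , 489.44453262, 204.86724884],
       [  0.        ,   0.        ,   1.        ]]), 'R': array([[ 0.9966131 ,  0.08110283,  0.01358899],
       [ 0.06160396, -0.62687041, -0.77668426],
       [-0.05447275,  0.77489084, -0.62974352]]), 't': array([-566.89628734,   -6.06804174, 1183.72488535])}
top {'camera_matrix': array
[... 227 characters left out ...]
5973308e-01, -9.64750430e-04, -8.96450775e-02],
       [ 8.96419887e-02, -2.43068443e-02, -9.95677403e-01]]), 't': array([-99.69276658, 595.55164613, 872.04491183])}
wrist {'camera_matrix': array([[325.1922621 ,   0.        , 273.79791234],
       [  0.        , 325.1922621 , 205.59159359],
       [  0.        ,   0.        ,   1.        ]]), 'T_tool_cam': array([[ 1.37027400e-04, -2.98090095e-01,  9.54537729e-01,
        -1.43464664e+02],
       [ 9.99999962e-01, -1.87841796e-04, -2.02214294e-04,
        -3.21143597e-01],
       [ 2.39580159e-04,  9.54537721e-01,  2.98090058e-01,
        -7.55959516e+01],
       [ 0.00000000e+00,  0.00000000e+00,  0.00000000e+00,
         1.00000000e+00]])}
```

View pics/side0.png

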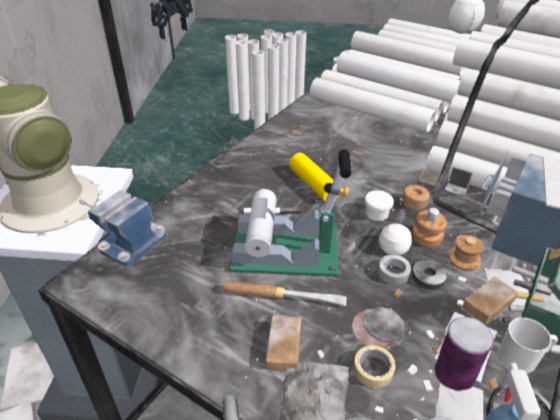

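View pics/top0.png

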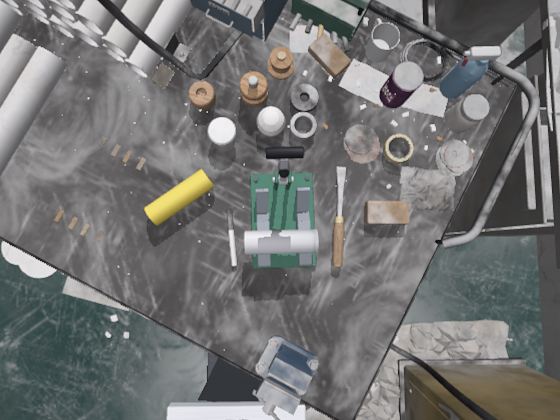

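View pics/wrist0.png

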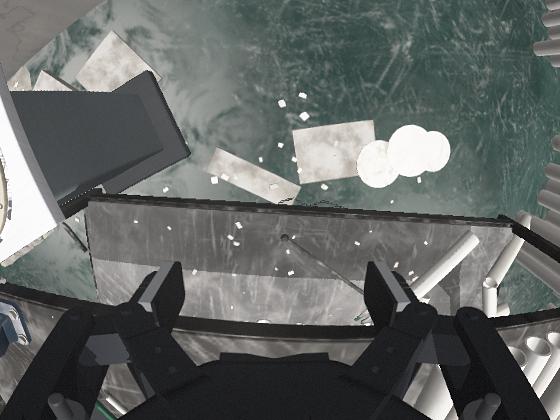

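```bash
python3 - <<'E'
import cv2
a=cv2.imread("pics/top0.png")[130:290,210:370]; cv2.imwrite("pics/topz.png",cv2.resize(a,(640,640),interpolation=cv2.INTER_CUBIC))
a=cv2.imread("pics/side0.png")[140:290,210:370]; cv2.imwrite("pics/sidez.png",cv2.resize(a,(640,600),interpolation=cv2.INTER_CUBIC))
E
```

```text
(no output)
```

View pics/topz.png

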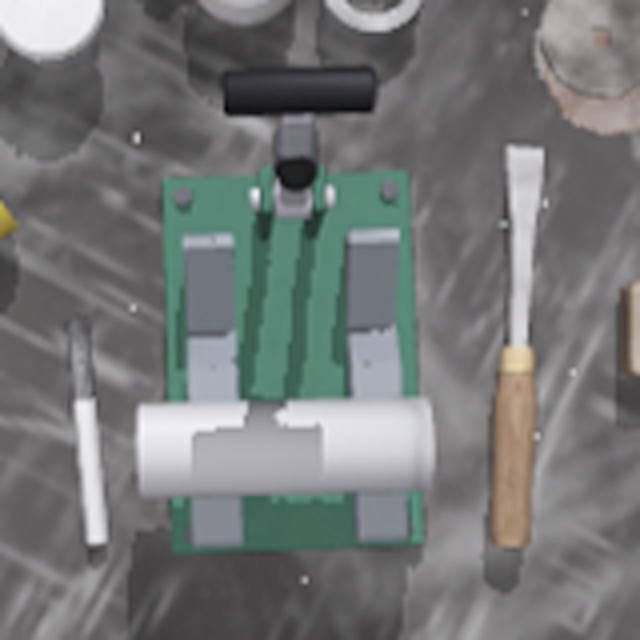

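View pics/sidez.png

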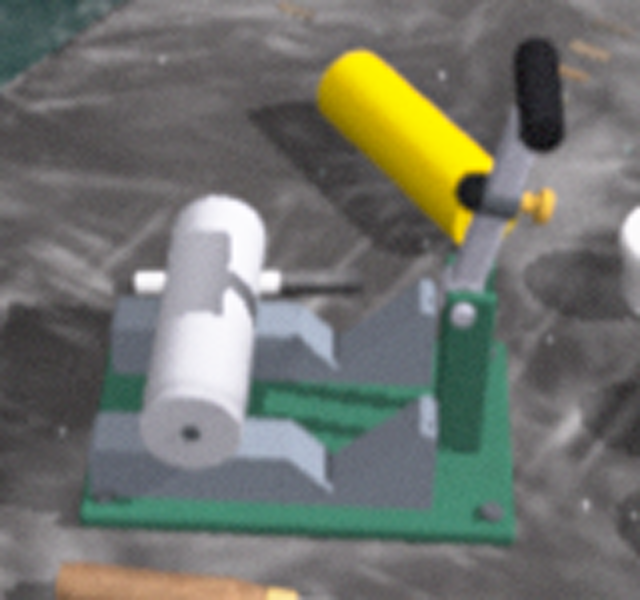

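```bash
cat > fit.py <<'E'
import numpy as np, cv2
from rig import get_calibration
from scipy.optimize import least_squares
C={n:get_calibration(n) for n in("top","side")}
def proj(n,X):
    c=C[n]; p=(np.atleast_2d(X)@np.array(c["R"]).T+c["t"]); p=p@np.array(c["camera_matrix"]).T
    return p[:,:2]/p[:,2:]
def fix2w(P,f):
    c,s=np.cos(f[2]),np.sin(f[2]); P=np.atleast_2d(P)
    return P@np.array([[c,-s,0],[s,c,0],[0,0,1]]).T+[f[0],f[1],0]
Z={"top":(210,130),"side":(210,140)}
def uz(n,p): return np.array(p)/4.0+Z[n]
E
cat > a.py <<'E'
from fit import *
obs=[("top",(-125,61,45),(191,546)),("top",(-125,33,45),(242,545)),("top",(-125,-33,45),(358,543)),("top",(-125,-61,45),(408,541)),
("top",(44,61,66),(183,248)),("top",(44,33,66),(235,247)),("top",(44,-33,66),(347,243)),("top",(44,-61,66),(400,241)),
("side",(0,-61,22),(330,490)),("side",(44,-61,66),(418,408))]
F=np.array([o[1] for o in obs],float)
def res(f):
    W=fix2w(F,f); return np.concatenate([(proj(o[0],W[i])[0]-uz(o[0],o[2])) for i,o in enumerate(obs)])
s=least_squares(res,[450,0,0.0]); print(s.x, np.round(s.fun.reshape(-1,2)*4,1).tolist())
f=s.x
# clamp angle & bar
bt=[(224,92),(376,90)]; bs=[(537,50),(543,135)]
def barw(a):
    return fix2w([(62-125*np.cos(a),y,110+125*np.sin(a)) for y in(35,-35)],f)
def r2(a):
    W=barw(a[0]); return np.r_[(proj("top",W)-uz("top",bt)).ravel(),(proj("side",W)-uz("side",bs)).ravel()]
for a0 in (1.6,2.0):
    s2=least_squares(r2,[a0]); print("clamp",s2.x,np.round(s2.fun.reshape(-1,2)*4,1).tolist())
a=s2.x[0]
# blank silhouettes: top edge lines
def sil(n,P,ax):
    # project silhouette side lines of cylinder
    c=C[n]; cam=-np.array(c["R"]).T@c["t"]; v=cam-P; v-=ax*(v@ax); d=np.linalg.norm(v); v/=d; w=np.cross(ax,v)
    sb=26/d; cb=np.sqrt(1-sb**2)
    out=[]
    for sg in(1,-1):
        q=P+26*(v*sb+sg*w*cb); out.append(proj(n,[q-80*ax,q+80*ax]))
    return out
ob=[("top",[(150,403),(420,400)]),("top",[(150,496),(420,490)])]
def r3(b):
    P=np.array([b[0],b[1],71.]); ax=np.array([-np.sin(b[2]),np.cos(b[2]),0])
    L=sorted(sil("top",P,ax),key=lambda q:q[:,1].mean()); r=[]
    for (n,pts),l in zip(ob,L):
        for p in uz(n,pts):
            d=l[1]-l[0]; nn=np.array([-d[1],d[0]])/np.hypot(*d); r.append(nn@(p-l[0]))
    ce=proj("top",[P+80*ax,P-80*ax]); r+=[ce[0,0]-uz("top",(137,450))[0],ce[1,0]-uz("top",(433,445))[0]]
    return np.array(r)
s3=least_squares(r3,[f[0]-60,f[1],0]); b=s3.x; print("blank",b,np.round(s3.fun*4,1))
d=b[:2]-f[:2]; c,sn=np.cos(f[2]),np.sin(f[2]); print("blank in fixture",c*d[0]+sn*d[1],-sn*d[0]+c*d[1],b[2]-f[2])
print("bar w",barw(a).mean(0)," vee",fix2w([(0,0,59)],f))
for n,img in(("top","topz"),("side","sidez")):
    im=cv2.imread(f"pics/{img}.png")
    def L(A,col):
        p=((proj(n,A)-Z[n])*4).astype(int); cv2.polylines(im,[p.reshape(-1,1,2)],False,col,1)
    for y in(61,33,-33,-61): L(fix2w([(-125,y,12),(-125,y,45),(-23,y,45),(0,y,22),(44,y,66)],f),(0,0,255))
    L(barw(a),(255,0,255)); L(fix2w([(62,0,110),(62-125*np.cos(a),0,110+125*np.sin(a))],f),(255,0,255))
    P=np.array([b[0],b[1],71.]); ax=np.array([-np.sin(b[2]),np.cos(b[2]),0])
    for l in sil(n,P,ax):
        cv2.polylines(im,[((l-Z[n])*4).astype(int).reshape(-1,1,2)],False,(255,0,0),1)
    cv2.imwrite(f"pics/{img}_o.png",im)
E
python3 a.py
```

```text
[ 5.97780297e+02 -1.06660113e+02  4.10124514e-02] [[0.5, 3.5], [-1.1, 2.3], [-1.0, -0.8], [-1.9, -1.0], [-3.9, 0.6], [-6.1, -0.3], [-1.2, -0.8], [-4.7, -0.7], [-0.7, 0.6], [1.5, 24.1]]
clamp [1.807949] [[-6.0, 0.2], [-5.8, -3.2], [-3.1, 1.0], [-0.7, -0.2]]
clamp [1.807949] [[-6.0, 0.2], [-5.8, -3.2], [-3.1, 1.0], [-0.7, -0.2]]
blank [ 5.27732909e+02 -1.03335469e+02  1.54727693e-02] [-0.8 -2.   0.7  2.1  3.6 -3.6]
blank in fixture -69.85217227246534 6.193857505160263 -0.025539682095477252
bar w [ 689.07046084 -102.91397861  231.50135668]  vee [[ 597.78029686 -106.66011262   59.        ]]
```

View pics/sidez_o.png

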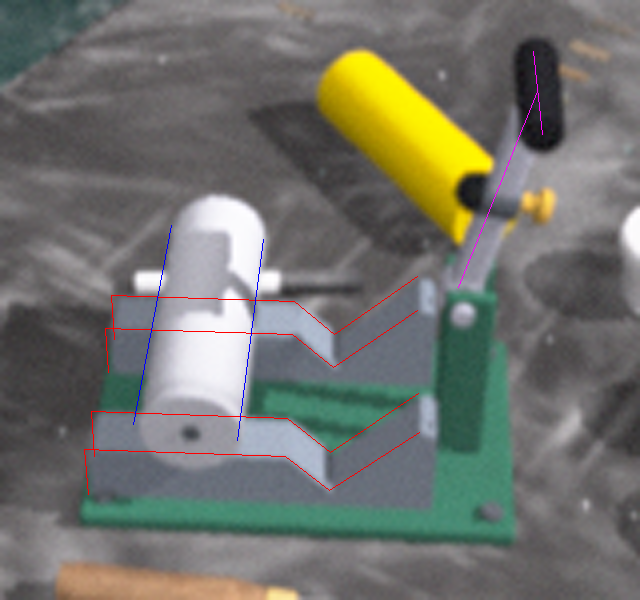

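View pics/topz_o.png

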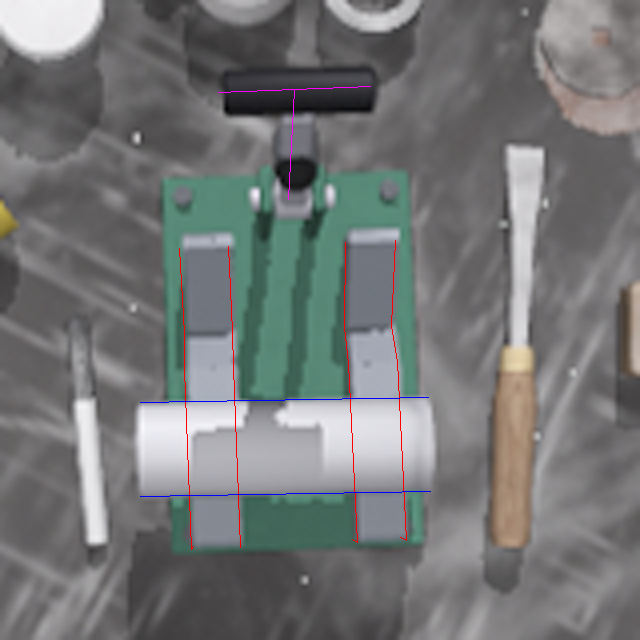

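```bash
cat > go.py <<'E'
import numpy as np, sys
from scipy.spatial.transform import Rotation as Ro
from rig import sense
YAW=0.041
def info(target=None, pitch=0.0, flip=None):
    s=sense(); q=s["ee_rot"]; R=Ro.from_quat([q[1],q[2],q[3],q[0]]).as_matrix()
    print("t",round(s["time_s"],2),"pos",np.round(s["eef_pos"],1),"F",np.round(s["force"],2),"grip",round(s["grip_width"],3),"q",np.round(s["joints"],2))
    print("R cols x,y,z",np.round(R.T,3).tolist())
    if target is not None:
        d=np.array(target)-s["eef_pos"]
        fy=np.array([-np.sin(YAW),np.cos(YAW),0])
        for sg in(1,-1):
            x=np.array([0,0,-1.]); y=sg*fy; z=np.cross(x,y); T=np.c_[x,y,z]
            T=T@Ro.from_rotvec([0,pitch*sg,0]).as_matrix()
            rv=Ro.from_matrix(R.T@T).as_rotvec()
            print("sg",sg,"rotvec tool",np.round(rv,3),"shift cur frame",np.round(R.T@d,1),"shift in target frame",np.round(T.T@d,1))
if __name__=="__main__":
    a=[float(v) for v in sys.argv[1:]]
    info(a[:3] if len(a)>=3 else None, a[3] if len(a)>3 else 0)
E
python3 go.py 465 -103 150
```

```text
t 0.15 pos [214.8 478.8 230.9] F [0.31 0.51 0.38] grip 1.001 q [ 0.93  0.31  1.5  -0.    1.33 -0.22]
R cols x,y,z [[-0.001, -0.001, -1.0], [0.409, 0.912, -0.001], [0.912, -0.409, -0.0]]
sg 1 rotvec tool [-0.463 -0.     0.001] shift cur frame [  81.2 -428.3  466.5] shift in target frame [  80.9 -591.6  226.1]
sg -1 rotvec tool [2.679e+00 1.000e-03 1.000e-03] shift cur frame [  81.2 -428.3  466.5] shift in target frame [  80.9  591.6 -226.1]
```

Request:
{"op": "jog_arm", "data": {"increments": [{"rx": -0.155},{"rx": -0.155},{"rx": -0.153},{"y": -52,"z": 20},{"y": -52,"z": 20}]}}

```text
schema error: expected keys rx, ry, rz, x, y, z, hand
```

Request:
{"op": "jog_arm", "data": {"increments": [{"y": -52,"z": 20},{"y": -52,"z": 20},{"y": -52,"z": 20},{"y": -52,"z": 20},{"y": -52,"z": 20}]}}

```text
schema error: expected keys rx, ry, rz, x, y, z, hand
```

Request:
{"op": "jog_arm", "data": {"increments": [{"y": -52,"z": 20},{"y": -52,"z": 20},{"y": -52,"z": 20},{"y": 0,"z": 0}]}}

```text
schema error: expected keys rx, ry, rz, x, y, z, hand
```

```bash
python3 go.py 465 -103 110
```

```text
t 0.15 pos [214.8 478.8 230.9] F [0.31 0.51 0.38] grip 1.001 q [ 0.93  0.31  1.5  -0.    1.33 -0.22]
R cols x,y,z [[-0.001, -0.001, -1.0], [0.409, 0.912, -0.001], [0.912, -0.409, -0.0]]
sg 1 rotvec tool [-0.463 -0.     0.001] shift cur frame [ 121.2 -428.3  466.5] shift in target frame [ 120.9 -591.6  226.1]
sg -1 rotvec tool [2.679e+00 1.000e-03 1.000e-03] shift cur frame [ 121.2 -428.3  466.5] shift in target frame [ 120.9  591.6 -226.1]
```

Request:
{"op": "jog_arm", "data": {"increments": [{"rx": -0.155,"ry": 0,"rz": 0,"x": 0,"y": 0,"z": 0,"hand": 85},{"rx": -0.155,"ry": 0,"rz": 0,"x": 0,"y": 0,"z": 0,"hand": 85},{"rx": -0.153,"ry": 0,"rz": 0,"x": 0,"y": 0,"z": 0,"hand": 85},{"rx": 0,"ry": 0,"rz": 0,"x": 0,"y": -52,"z": 20,"hand": 85},{"rx": 0,"ry": 0,"rz": 0,"x": 0,"y": -52,"z": 20,"hand": 85}]}}

```text
time_s: 0.78
eef_pos: [259.3, 375.5, 230.9]
ee_rot: [0.707, -0.015, 0.707, 0.015]
force: [0.3, -0.1, -0.8]
grip_width: 0.998
```

Request:
{"op": "jog_arm", "data": {"increments": [{"rx": 0,"ry": 0,"rz": 0,"x": 0,"y": -52,"z": 20,"hand": 85},{"rx": 0,"ry": 0,"rz": 0,"x": 0,"y": -52,"z": 20,"hand": 85},{"rx": 0,"ry": 0,"rz": 0,"x": 0,"y": -52,"z": 20,"hand": 85},{"rx": 0,"ry": 0,"rz": 0,"x": 0,"y": -52,"z": 20,"hand": 85},{"rx": 0,"ry": 0,"rz": 0,"x": 0,"y": -52,"z": 20,"hand": 85}]}}

```text
time_s: 1.4
eef_pos: [370.2, 119.3, 231.3]
ee_rot: [0.707, -0.015, 0.707, 0.015]
force: [0.3, 0.9, 0.4]
grip_width: 0.995
```

Request:
{"op": "jog_arm", "data": {"increments": [{"rx": 0,"ry": 0,"rz": 0,"x": 0,"y": -52,"z": 20,"hand": 85},{"rx": 0,"ry": 0,"rz": 0,"x": 0,"y": -52,"z": 20,"hand": 85},{"rx": 0,"ry": 0,"rz": 0,"x": 0,"y": -52,"z": 20,"hand": 85},{"rx": 0,"ry": 0,"rz": 0,"x": 0,"y": 0,"z": 0,"hand": 85},{"rx": 0,"ry": 0,"rz": 0,"x": 0,"y": 0,"z": 0,"hand": 85}]}}

```text
time_s: 2.02
eef_pos: [435.9, -32.0, 231.1]
ee_rot: [0.707, -0.014, 0.707, 0.015]
force: [0.4, 0.1, -0.2]
grip_width: 0.991
```

```bash
python3 go.py 465 -103 110
```

```text
t 2.02 pos [435.9 -32.  231.1] F [ 0.4   0.07 -0.19] grip 0.991 q [-0.34  0.12  1.74  0.    1.28 -1.95]
R cols x,y,z [[-0.001, 0.0, -1.0], [-0.041, 0.999, 0.001], [0.999, 0.041, -0.001]]
sg 1 rotvec tool [-0.    -0.001 -0.001] shift cur frame [121.  -72.2  26.3] shift in target frame [121.1 -72.2  26.2]
sg -1 rotvec tool [ 3.142e+00 -1.000e-03  1.000e-03] shift cur frame [121.  -72.2  26.3] shift in target frame [121.1  72.2 -26.2]
```

Request:
{"op": "jog_arm", "data": {"increments": [{"rx": 0,"ry": 0,"rz": 0,"x": 20,"y": -36,"z": 13,"hand": 85},{"rx": 0,"ry": 0,"rz": 0,"x": 20,"y": -36,"z": 13,"hand": 85},{"rx": 0,"ry": 0,"rz": 0,"x": 50,"y": 0,"z": 0,"hand": 85},{"rx": 0,"ry": 0,"rz": 0,"x": 50,"y": 0,"z": 0,"hand": 85},{"rx": 0,"ry": 0,"rz": 0,"x": 38,"y": 0,"z": 0,"hand": 85}]}}

```text
time_s: 2.65
eef_pos: [464.5, -101.6, 51.7]
ee_rot: [0.707, -0.015, 0.707, 0.015]
force: [0.2, 0.1, -0.2]
grip_width: 0.994
```

```bash
cat > pic.py <<'E'
import sys,cv2
from rig import capture
n,name=sys.argv[1:3]; a=capture(n)
if len(sys.argv)>3:
    x,y,w,h=map(int,sys.argv[3:7]); a=cv2.resize(a[y:y+h,x:x+w],None,fx=4,fy=4,interpolation=cv2.INTER_CUBIC)
cv2.imwrite(f"pics/{name}.png",a[:,:,::-1])
E
python3 go.py; python3 pic.py side s1 210 140 160 150;  python3 pic.py top t1 210 130 160 150
```

```text
t 2.65 pos [ 464.5 -101.6   51.7] F [ 0.21  0.13 -0.16] grip 0.994 q [-0.46  0.44  1.85  0.    0.85 -2.08]
R cols x,y,z [[-0.001, 0.001, -1.0], [-0.043, 0.999, 0.001], [0.999, 0.043, -0.001]]
```

View pics/s1.png

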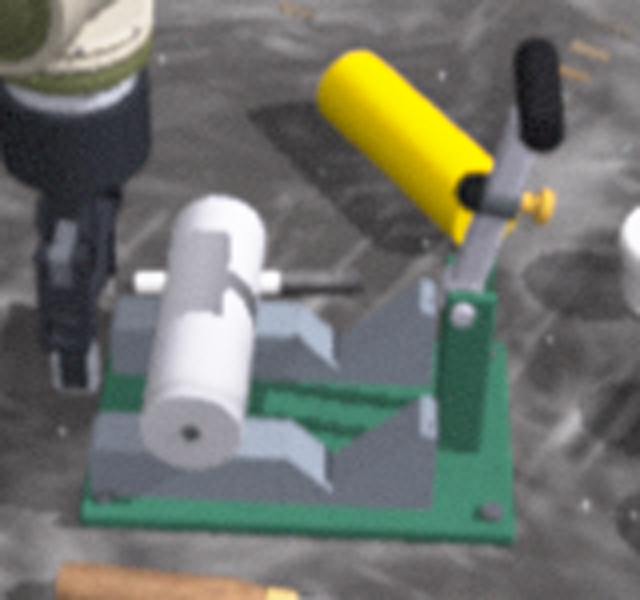

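View pics/t1.png

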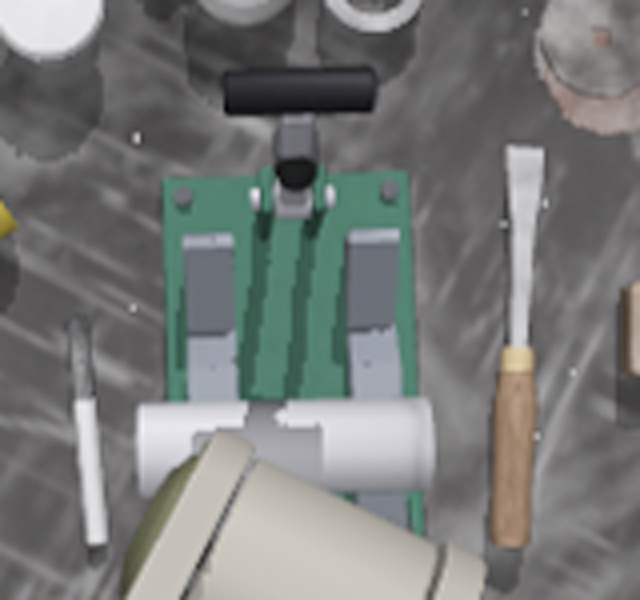

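Request:
{"op": "jog_arm", "data": {"increments": [{"rx": 0,"ry": 0,"rz": 0,"x": 0,"y": 0,"z": 10,"hand": 85},{"rx": 0,"ry": 0,"rz": 0,"x": 0,"y": 0,"z": 4,"hand": 85},{"rx": 0,"ry": 0,"rz": 0,"x": 0,"y": 0,"z": 4,"hand": 85},{"rx": 0,"ry": 0,"rz": 0,"x": 0,"y": 0,"z": 4,"hand": 85},{"rx": 0,"ry": 0,"rz": 0,"x": 0,"y": 0,"z": 3,"hand": 85}]}}

```text
time_s: 3.38
eef_pos: [490.3, -102.2, 53.5]
ee_rot: [0.707, -0.015, 0.707, 0.015]
force: [0.0, -0.3, -0.5]
grip_width: 0.999
```

Request:
{"op": "jog_arm", "data": {"increments": [{"rx": 0,"ry": 0,"rz": 0,"x": 0,"y": 0,"z": 3,"hand": 85},{"rx": 0,"ry": 0,"rz": 0,"x": 0,"y": 0,"z": 3,"hand": 85},{"rx": 0,"ry": 0,"rz": 0,"x": 0,"y": 0,"z": 3,"hand": 85},{"rx": 0,"ry": 0,"rz": 0,"x": 0,"y": 0,"z": 3,"hand": 85},{"rx": 0,"ry": 0,"rz": 0,"x": 0,"y": 0,"z": 3,"hand": 85}]}}

```text
time_s: 4.0
eef_pos: [505.3, -101.5, 53.3]
ee_rot: [0.707, -0.015, 0.707, 0.015]
force: [-0.4, 0.3, -0.0]
grip_width: 0.996
```

```bash
python3 go.py; python3 pic.py side s2 210 140 160 150
```

```text
t 4.0 pos [ 505.3 -101.5   53.3] F [-0.38  0.29 -0.04] grip 0.996 q [-0.43  0.51  1.73 -0.    0.91 -2.04]
R cols x,y,z [[-0.0, 0.0, -1.0], [-0.041, 0.999, 0.0], [0.999, 0.041, -0.0]]
```

View pics/s2.png

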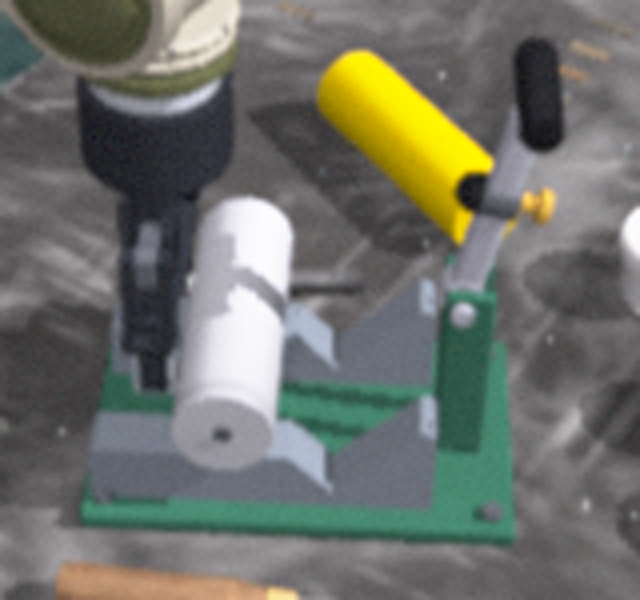

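Request:
{"op": "jog_arm", "data": {"increments": [{"rx": 0,"ry": 0,"rz": 0,"x": 0,"y": 0,"z": 3,"hand": 85},{"rx": 0,"ry": 0,"rz": 0,"x": 0,"y": 0,"z": 3,"hand": 85},{"rx": 0,"ry": 0,"rz": 0,"x": 0,"y": 0,"z": 3,"hand": 85},{"rx": 0,"ry": 0,"rz": 0,"x": 0,"y": 0,"z": 3,"hand": 85},{"rx": 0,"ry": 0,"rz": 0,"x": 0,"y": 0,"z": 3,"hand": 85}]}}

```text
time_s: 4.68
eef_pos: [520.3, -100.9, 53.3]
ee_rot: [0.707, -0.015, 0.707, 0.015]
force: [0.4, -0.4, 0.0]
grip_width: 0.997
```

Request:
{"op": "jog_arm", "data": {"increments": [{"rx": 0,"ry": 0,"rz": 0,"x": 0,"y": 0,"z": 3,"hand": 85},{"rx": 0,"ry": 0,"rz": 0,"x": 0,"y": 0,"z": 3,"hand": 85},{"rx": 0,"ry": 0,"rz": 0,"x": 0,"y": 0,"z": 2,"hand": 85},{"rx": 0,"ry": 0,"rz": 0,"x": 0,"y": 0,"z": 2,"hand": 85},{"rx": 0,"ry": 0,"rz": 0,"x": 0,"y": 0,"z": 2,"hand": 85}]}}

```text
time_s: 5.3
eef_pos: [532.2, -100.4, 53.3]
ee_rot: [0.707, -0.015, 0.707, 0.015]
force: [-0.9, 0.0, -0.1]
grip_width: 0.996
```

```bash
python3 go.py; python3 pic.py side s3 210 140 160 150
```

```text
t 5.3 pos [ 532.2 -100.4   53.3] F [-0.95  0.04 -0.15] grip 0.996 q [-0.4   0.55  1.65 -0.    0.94 -2.01]
R cols x,y,z [[-0.0, 0.0, -1.0], [-0.041, 0.999, 0.0], [0.999, 0.041, -0.0]]
```

View pics/s3.png

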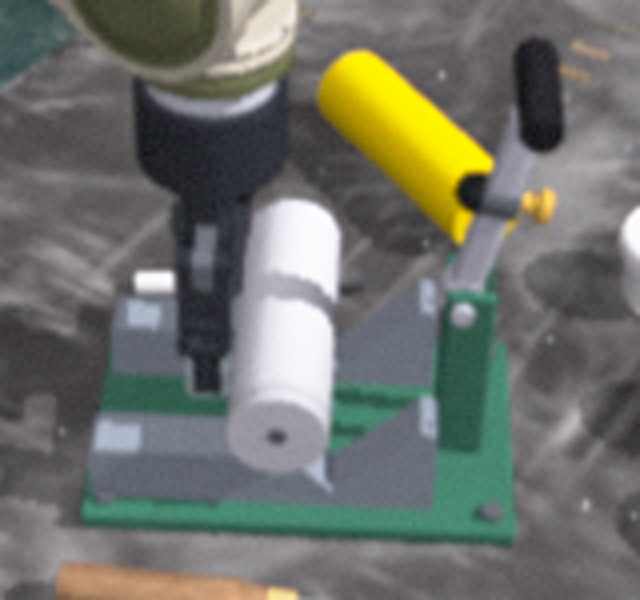

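Request:
{"op": "jog_arm", "data": {"increments": [{"rx": 0,"ry": 0,"rz": 0,"x": 0,"y": 0,"z": 2,"hand": 85},{"rx": 0,"ry": 0,"rz": 0,"x": 0,"y": 0,"z": 2,"hand": 85},{"rx": 0,"ry": 0,"rz": 0,"x": 0,"y": 0,"z": 2,"hand": 85},{"rx": 0,"ry": 0,"rz": 0,"x": 0,"y": 0,"z": 2,"hand": 85},{"rx": 0,"ry": 0,"rz": 0,"x": 0,"y": 0,"z": 2,"hand": 85}]}}

```text
time_s: 5.98
eef_pos: [542.2, -100.0, 53.3]
ee_rot: [0.707, -0.015, 0.707, 0.015]
force: [-0.4, 0.9, 0.5]
grip_width: 0.994
```

```bash
python3 go.py; python3 pic.py side s4 210 140 160 150
```

```text
t 5.97 pos [ 542.2 -100.    53.3] F [-0.35  0.87  0.46] grip 0.994 q [-0.39  0.57  1.62  0.    0.95 -2.01]
R cols x,y,z [[0.0, 0.0, -1.0], [-0.041, 0.999, -0.0], [0.999, 0.041, 0.0]]
```

View pics/s4.png

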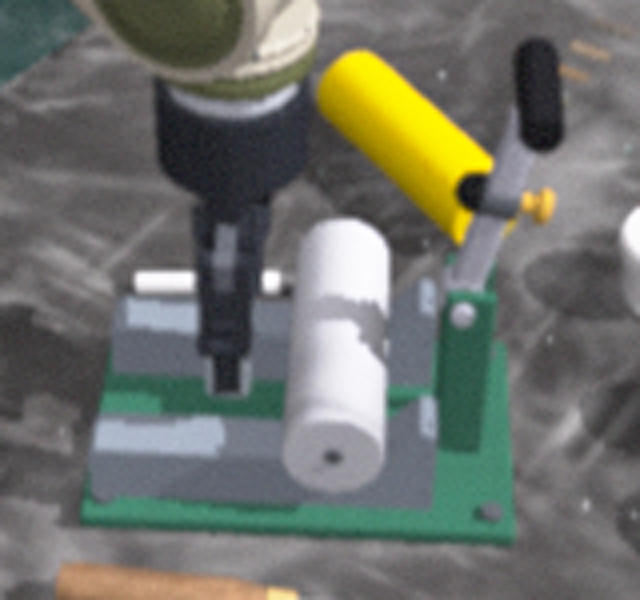

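Request:
{"op": "jog_arm", "data": {"increments": [{"rx": 0,"ry": 0,"rz": 0,"x": 0,"y": 0,"z": -20,"hand": 85},{"rx": 0,"ry": 0,"rz": 0,"x": -55,"y": 0,"z": 0,"hand": 0},{"rx": 0,"ry": 0,"rz": 0,"x": -55,"y": 0,"z": 0,"hand": 0},{"rx": 0,"ry": 0,"rz": 0,"x": -55,"y": 0,"z": 0,"hand": 0},{"rx": 0,"ry": 0,"rz": 0,"x": -55,"y": 0,"z": 0,"hand": 0}]}}

```text
time_s: 6.65
eef_pos: [521.8, -100.7, 275.3]
ee_rot: [0.707, -0.015, 0.707, 0.015]
force: [0.3, -0.3, -0.6]
grip_width: 0.142
```

```bash
python3 go.py 735 -102 275; python3 pic.py side s5 210 140 160 150; python3 pic.py top t5 210 130 160 150
```

```text
t 6.65 pos [ 521.8 -100.7  275.3] F [ 0.34 -0.28 -0.6 ] grip 0.142 q [-0.41  0.3   1.4   0.    1.44 -2.02]
R cols x,y,z [[0.0, -0.0, -1.0], [-0.041, 0.999, -0.0], [0.999, 0.041, 0.0]]
sg 1 rotvec tool [0. 0. 0.] shift cur frame [  0.3 -10.  213. ] shift in target frame [  0.3 -10.  213. ]
sg -1 rotvec tool [-3.141 -0.     0.   ] shift cur frame [  0.3 -10.  213. ] shift in target frame [   0.3   10.  -213. ]
```

View pics/s5.png

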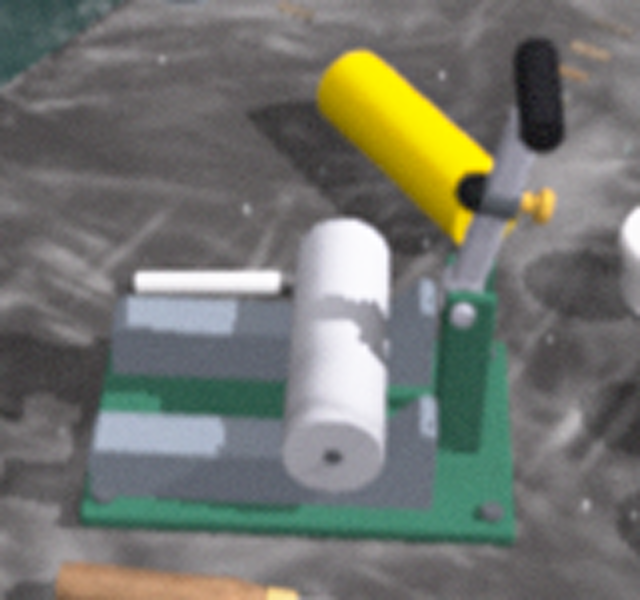

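View pics/t5.png

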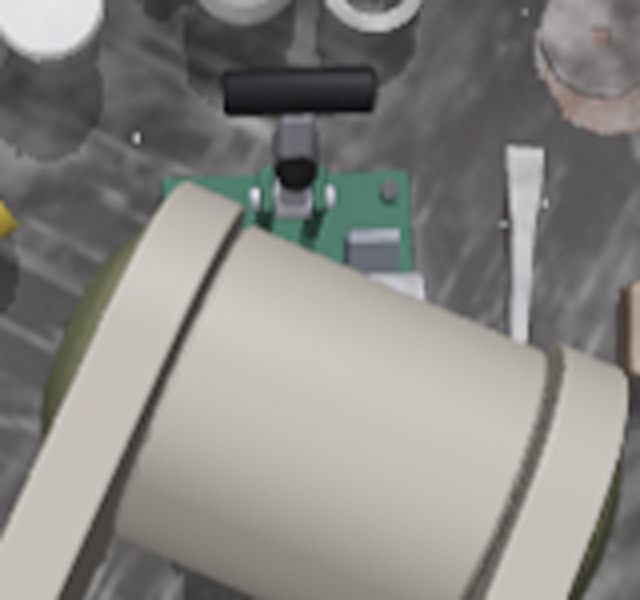

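Request:
{"op": "jog_arm", "data": {"increments": [{"rx": 0,"ry": 0,"rz": 0,"x": 0,"y": -2,"z": 50,"hand": 0},{"rx": 0,"ry": 0,"rz": 0,"x": 0,"y": -2,"z": 50,"hand": 0},{"rx": 0,"ry": 0,"rz": 0,"x": 0,"y": -2,"z": 50,"hand": 0},{"rx": 0,"ry": 0,"rz": 0,"x": 0,"y": -2,"z": 50,"hand": 0},{"rx": 0,"ry": 0,"rz": 0,"x": 0,"y": -2,"z": 5,"hand": 0}]}}

```text
time_s: 7.38
eef_pos: [727.3, -102.3, 268.9]
ee_rot: [0.706, -0.014, 0.708, 0.015]
force: [-0.7, 0.1, -0.6]
grip_width: -0.0
```

```bash
python3 go.py 727 -102 275; python3 pic.py side s6 
```

```text
t 7.38 pos [ 727.3 -102.3  268.9] F [-0.74  0.08 -0.59] grip -0.0 q [-0.3   0.84  0.55  0.    1.75 -1.91]
R cols x,y,z [[-0.004, 0.001, -1.0], [-0.042, 0.999, 0.002], [0.999, 0.042, -0.004]]
sg 1 rotvec tool [ 0.001 -0.004 -0.002] shift cur frame [-6.1  0.3 -0.3] shift in target frame [-6.1  0.3 -0.3]
sg -1 rotvec tool [-3.141e+00  2.000e-03 -6.000e-03] shift cur frame [-6.1  0.3 -0.3] shift in target frame [-6.1 -0.3  0.3]
```

View pics/s6.png

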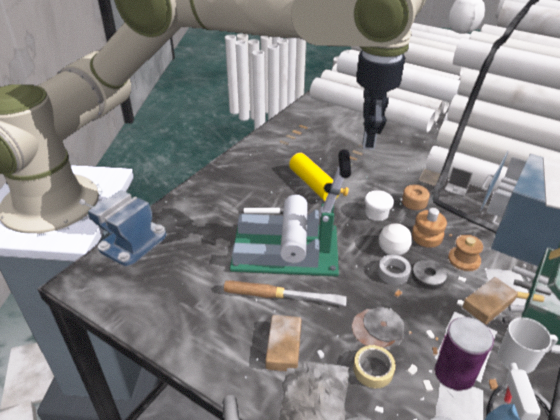

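Request:
{"op": "jog_arm", "data": {"increments": [{"rx": 0,"ry": 0,"rz": 0,"x": 30,"y": 0,"z": 0,"hand": 0},{"rx": 0,"ry": 0,"rz": 0,"x": 17,"y": 0,"z": 0,"hand": 0},{"rx": 0,"ry": 0,"rz": 0,"x": 0,"y": 0,"z": -8,"hand": 0},{"rx": 0,"ry": 0,"rz": 0,"x": 0,"y": 0,"z": -8,"hand": 0},{"rx": 0,"ry": 0,"rz": 0,"x": 0,"y": 0,"z": -8,"hand": 0}]}}

```text
time_s: 8.05
eef_pos: [702.0, -103.4, 229.0]
ee_rot: [0.71, -0.015, 0.704, 0.014]
force: [11.3, 0.4, 8.3]
grip_width: 0.003
```

```bash
python3 go.py 615 -105 222; python3 pic.py side s7 210 90 160 150
```

```text
t 8.05 pos [ 702.  -103.4  229. ] F [11.26  0.41  8.32] grip 0.003 q [-0.31  0.75  0.81  0.    1.57 -1.92]
R cols x,y,z [[0.008, -0.001, -1.0], [-0.041, 0.999, -0.001], [0.999, 0.041, 0.008]]
sg 1 rotvec tool [0.    0.008 0.001] shift cur frame [  6.3   2.  -87. ] shift in target frame [  7.   2. -87.]
sg -1 rotvec tool [-3.141e+00 -2.000e-03  1.300e-02] shift cur frame [  6.3   2.  -87. ] shift in target frame [ 7. -2. 87.]
```

View pics/s7.png

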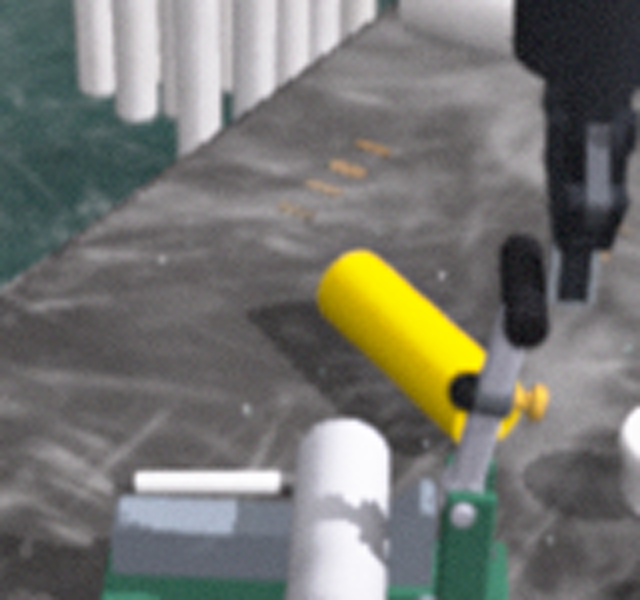

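Request:
{"op": "jog_arm", "data": {"increments": [{"rx": 0,"ry": 0,"rz": 0,"x": 2,"y": 0,"z": -10,"hand": 0},{"rx": 0,"ry": 0,"rz": 0,"x": 2,"y": 0,"z": -10,"hand": 0},{"rx": 0,"ry": 0,"rz": 0,"x": 2,"y": 0,"z": -10,"hand": 0},{"rx": 0,"ry": 0,"rz": 0,"x": 1,"y": 0,"z": -10,"hand": 0},{"rx": 0,"ry": 0,"rz": 0,"x": 1,"y": 0,"z": -10,"hand": 0}]}}

```text
time_s: 8.72
eef_pos: [651.7, -105.4, 221.2]
ee_rot: [0.71, -0.015, 0.704, 0.014]
force: [7.8, 1.0, 3.2]
grip_width: 0.0
```

```bash
python3 go.py 615 -105 222; python3 pic.py side s8 210 90 160 150
```

```text
t 8.72 pos [ 651.7 -105.4  221.2] F [7.82 0.95 3.2 ] grip 0.0 q [-0.34  0.62  1.05  0.    1.46 -1.95]
R cols x,y,z [[0.008, -0.001, -1.0], [-0.041, 0.999, -0.002], [0.999, 0.041, 0.008]]
sg 1 rotvec tool [0.    0.008 0.002] shift cur frame [ -1.1   1.9 -36.6] shift in target frame [ -0.8   1.9 -36.6]
sg -1 rotvec tool [-3.141e+00 -2.000e-03  1.200e-02] shift cur frame [ -1.1   1.9 -36.6] shift in target frame [-0.8 -1.9 36.6]
```

View pics/s8.png

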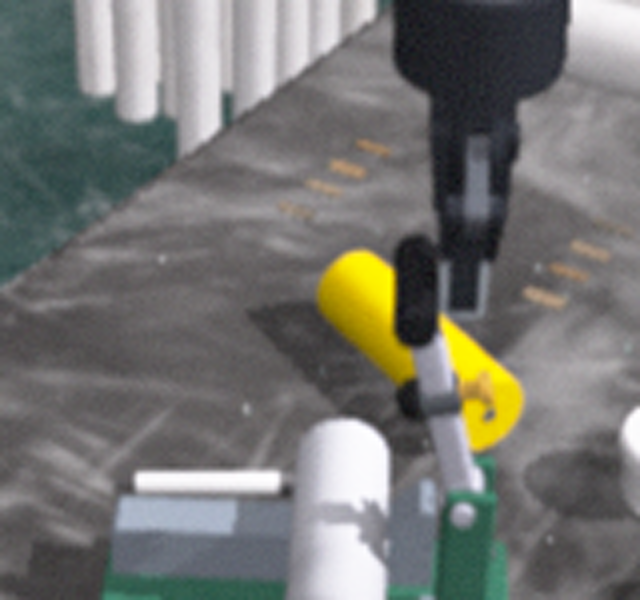

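Request:
{"op": "jog_arm", "data": {"increments": [{"rx": 0,"ry": 0,"rz": 0,"x": 0,"y": 0,"z": -9,"hand": 0},{"rx": 0,"ry": 0,"rz": 0,"x": 0,"y": 0,"z": -9,"hand": 0},{"rx": 0,"ry": 0,"rz": 0,"x": 0,"y": 0,"z": -9,"hand": 0},{"rx": 0,"ry": 0,"rz": 0,"x": 0,"y": 0,"z": -9,"hand": 0},{"rx": 0,"ry": 0,"rz": 0,"x": 2,"y": 0,"z": -9,"hand": 0}]}}

```text
time_s: 9.4
eef_pos: [606.6, -107.3, 217.5]
ee_rot: [0.709, -0.015, 0.705, 0.014]
force: [8.5, -0.2, 0.5]
grip_width: -0.003
```

```bash
python3 go.py 590 -105 240; python3 pic.py side s9 210 90 160 150
```

```text
t 9.4 pos [ 606.6 -107.3  217.5] F [ 8.46 -0.19  0.47] grip -0.003 q [-0.37  0.52  1.23  0.    1.39 -1.98]
R cols x,y,z [[0.005, -0.001, -1.0], [-0.041, 0.999, -0.001], [0.999, 0.041, 0.005]]
sg 1 rotvec tool [0.    0.005 0.001] shift cur frame [-22.6   2.9 -16.4] shift in target frame [-22.5   3.  -16.5]
sg -1 rotvec tool [-3.142e+00 -1.000e-03  7.000e-03] shift cur frame [-22.6   2.9 -16.4] shift in target frame [-22.5  -3.   16.5]
```

View pics/s9.png

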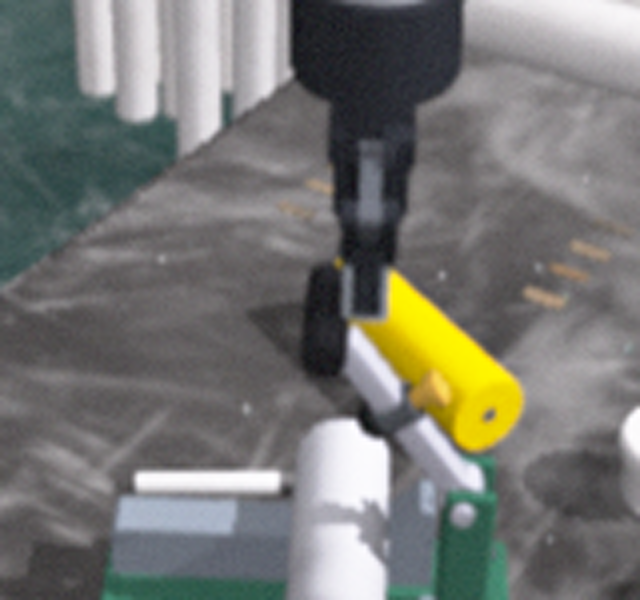

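Request:
{"op": "jog_arm", "data": {"increments": [{"rx": 0,"ry": 0,"rz": 0,"x": 0,"y": 0,"z": 4,"hand": 0},{"rx": 0,"ry": 0,"rz": 0,"x": -25,"y": 0,"z": 0,"hand": 0},{"rx": 0,"ry": 0,"rz": 0,"x": 0,"y": 2,"z": -24,"hand": 0},{"rx": 0,"ry": 0,"rz": 0,"x": 10,"y": 0,"z": 0,"hand": 0},{"rx": 0,"ry": 0,"rz": 0,"x": 0,"y": 0,"z": 0,"hand": 0}]}}

```text
time_s: 10.07
eef_pos: [586.3, -106.1, 230.2]
ee_rot: [0.706, -0.014, 0.708, 0.015]
force: [0.6, -0.6, 0.8]
grip_width: 0.002
```

```bash
python3 go.py 586 -106 225; python3 pic.py side s10 210 90 160 150
```

```text
t 10.07 pos [ 586.3 -106.1  230.2] F [ 0.61 -0.56  0.84] grip 0.002 q [-0.38  0.47  1.27 -0.    1.4  -1.99]
R cols x,y,z [[-0.002, 0.001, -1.0], [-0.041, 0.999, 0.001], [0.999, 0.041, -0.002]]
sg 1 rotvec tool [ 0.    -0.002 -0.001] shift cur frame [ 5.2  0.1 -0.3] shift in target frame [ 5.2  0.1 -0.3]
sg -1 rotvec tool [-3.142e+00  2.000e-03 -4.000e-03] shift cur frame [ 5.2  0.1 -0.3] shift in target frame [ 5.2 -0.1  0.3]
```

View pics/s10.png

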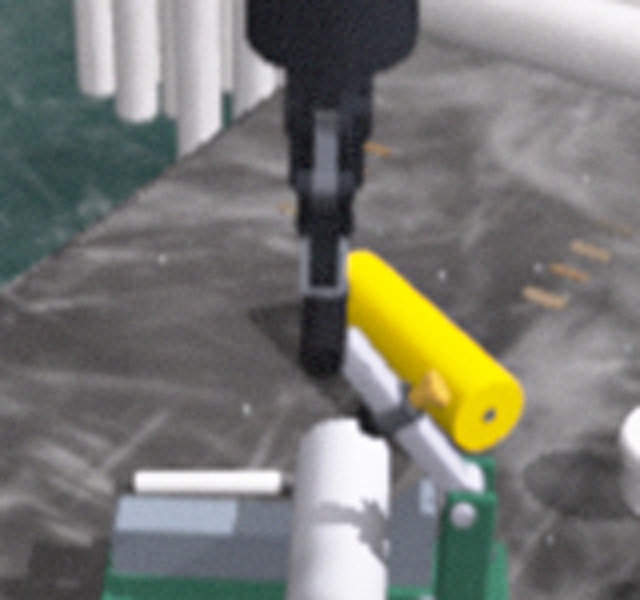

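Request:
{"op": "jog_arm", "data": {"increments": [{"rx": 0,"ry": 0,"rz": 0,"x": 10,"y": 0,"z": 0,"hand": 0},{"rx": 0,"ry": 0,"rz": 0,"x": 8,"y": 0,"z": -7,"hand": 0},{"rx": 0,"ry": 0,"rz": 0,"x": 8,"y": 0,"z": -7,"hand": 0},{"rx": 0,"ry": 0,"rz": 0,"x": 7,"y": 0,"z": -6,"hand": 0},{"rx": 0,"ry": 0,"rz": 0,"x": 7,"y": 0,"z": -6,"hand": 0}]}}

```text
time_s: 10.75
eef_pos: [559.7, -107.7, 194.1]
ee_rot: [0.707, -0.015, 0.707, 0.014]
force: [-16.5, -0.4, 23.7]
grip_width: -0.001
```

```bash
python3 go.py; python3 pic.py side s11 210 90 160 150
```

```text
t 10.75 pos [ 559.7 -107.7  194.1] F [-16.51  -0.39  23.68] grip -0.001 q [-0.39  0.44  1.41 -0.    1.29 -2.01]
R cols x,y,z [[-0.0, -0.002, -1.0], [-0.041, 0.999, -0.002], [0.999, 0.041, -0.0]]
```

View pics/s11.png

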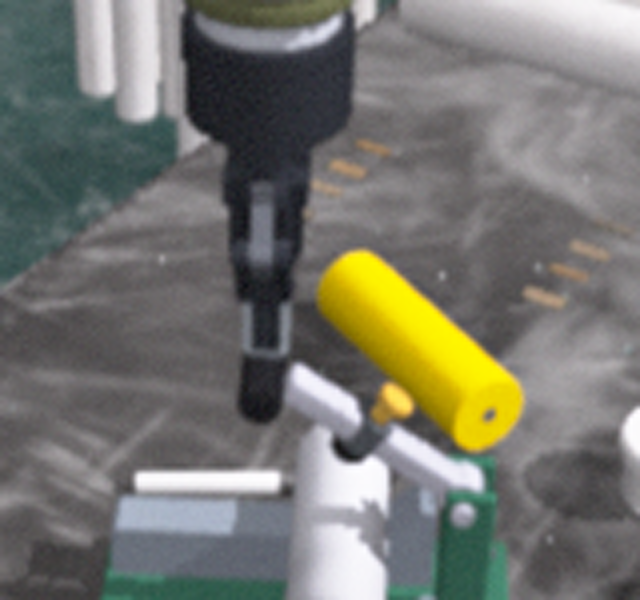

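Request:
{"op": "jog_arm", "data": {"increments": [{"rx": 0,"ry": 0,"rz": 0,"x": -4,"y": 0,"z": -2,"hand": 0},{"rx": 0,"ry": 0,"rz": 0,"x": 11,"y": 0,"z": -5,"hand": 0},{"rx": 0,"ry": 0,"rz": 0,"x": 8,"y": 0,"z": -4,"hand": 0},{"rx": 0,"ry": 0,"rz": 0,"x": 8,"y": 0,"z": -4,"hand": 0},{"rx": 0,"ry": 0,"rz": 0,"x": 8,"y": 0,"z": -3,"hand": 0}]}}

```text
time_s: 11.42
eef_pos: [542.1, -108.2, 160.4]
ee_rot: [0.707, -0.015, 0.707, 0.014]
force: [-5.2, 0.3, 9.8]
grip_width: -0.0
```

```bash
python3 go.py; python3 pic.py side s12 210 90 160 150
```

```text
t 11.43 pos [ 542.1 -108.2  160.4] F [-5.21  0.26  9.8 ] grip -0.0 q [-0.41  0.44  1.51 -0.    1.19 -2.02]
R cols x,y,z [[-0.001, -0.001, -1.0], [-0.041, 0.999, -0.001], [0.999, 0.041, -0.001]]
```

View pics/s12.png

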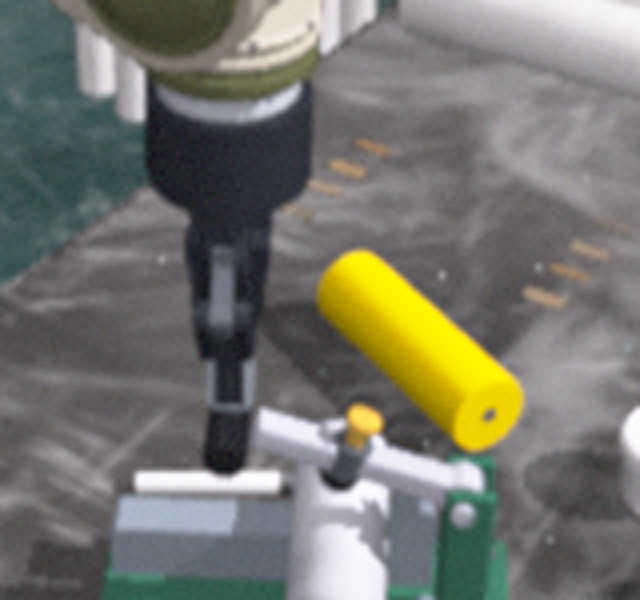

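Request:
{"op": "jog_arm", "data": {"increments": [{"rx": 0,"ry": 0,"rz": 0,"x": -5,"y": 0,"z": 0,"hand": 0},{"rx": 0,"ry": 0,"rz": 0,"x": 5,"y": 0,"z": -2,"hand": 0},{"rx": 0,"ry": 0,"rz": 0,"x": 4,"y": 0,"z": -1,"hand": 0},{"rx": 0,"ry": 0,"rz": 0,"x": 4,"y": 0,"z": -1,"hand": 0},{"rx": 0,"ry": 0,"rz": 0,"x": 4,"y": 0,"z": -1,"hand": 0}]}}

```text
time_s: 12.1
eef_pos: [536.9, -108.3, 148.5]
ee_rot: [0.706, -0.015, 0.708, 0.015]
force: [-4.8, 0.1, 8.8]
grip_width: -0.001
```

Request:
{"op": "jog_arm", "data": {"increments": [{"rx": 0,"ry": 0,"rz": 0,"x": 1,"y": 0,"z": 0,"hand": 0}]}}

```text
time_s: 12.22
eef_pos: [536.9, -108.3, 147.4]
ee_rot: [0.706, -0.015, 0.708, 0.015]
force: [-4.8, -0.0, 8.8]
grip_width: 0.001
```

Request:
{"op": "jog_arm", "data": {"increments": [{"rx": 0,"ry": 0,"rz": 0,"x": 1,"y": 0,"z": 0,"hand": 0}]}}

```text
time_s: 12.35
eef_pos: [537.1, -108.3, 146.6]
ee_rot: [0.707, -0.015, 0.707, 0.015]
force: [-3.8, -0.3, 7.1]
grip_width: 0.002
```

Request:
{"op": "jog_arm", "data": {"increments": [{"rx": 0,"ry": 0,"rz": 0,"x": 1,"y": 0,"z": -0.3,"hand": 0}]}}

```text
time_s: 12.48
eef_pos: [536.9, -108.3, 145.6]
ee_rot: [0.707, -0.015, 0.707, 0.015]
force: [-4.4, -0.0, 7.5]
grip_width: -0.002
```

Request:
{"op": "jog_arm", "data": {"increments": [{"rx": 0,"ry": 0,"rz": 0,"x": 1,"y": 0,"z": -0.3,"hand": 0}]}}

```text
time_s: 12.6
eef_pos: [536.6, -108.3, 144.6]
ee_rot: [0.707, -0.015, 0.707, 0.015]
force: [-3.8, -0.1, 7.4]
grip_width: 0.001
```

Request:
{"op": "jog_arm", "data": {"increments": [{"rx": 0,"ry": 0,"rz": 0,"x": 1,"y": 0,"z": -0.3,"hand": 0}]}}

```text
time_s: 12.72
eef_pos: [536.3, -108.3, 143.6]
ee_rot: [0.707, -0.015, 0.707, 0.015]
force: [-5.0, 0.5, 7.9]
grip_width: -0.003
```

Request:
{"op": "jog_arm", "data": {"increments": [{"rx": 0,"ry": 0,"rz": 0,"x": 1,"y": 0,"z": -0.3,"hand": 0}]}}

```text
time_s: 12.85
eef_pos: [536.0, -108.3, 142.6]
ee_rot: [0.707, -0.015, 0.707, 0.015]
force: [-4.1, 0.2, 6.8]
grip_width: 0.0
```

Request:
{"op": "jog_arm", "data": {"increments": [{"rx": 0,"ry": 0,"rz": 0,"x": 1,"y": 0,"z": -0.3,"hand": 0}]}}

```text
time_s: 12.98
eef_pos: [535.7, -108.3, 141.6]
ee_rot: [0.707, -0.015, 0.707, 0.015]
force: [-3.3, -1.1, 7.6]
grip_width: -0.003
```

```bash
python3 go.py; python3 pic.py side s13 240 170 120 100
```

```text
t 12.97 pos [ 535.7 -108.3  141.6] F [-3.29 -1.13  7.6 ] grip -0.003 q [-0.41  0.44  1.55 -0.    1.14 -2.03]
R cols x,y,z [[-0.001, -0.0, -1.0], [-0.041, 0.999, -0.0], [0.999, 0.041, -0.001]]
```

View pics/s13.png

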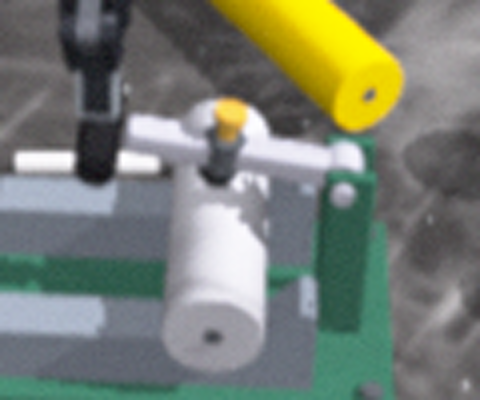

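Request:
{"op": "jog_arm", "data": {"increments": [{"rx": 0,"ry": 0,"rz": 0,"x": 1,"y": 0,"z": -0.2,"hand": 0}]}}

```text
time_s: 13.15
eef_pos: [535.5, -108.3, 140.6]
ee_rot: [0.707, -0.015, 0.707, 0.015]
force: [-4.3, -0.3, 7.6]
grip_width: -0.003
```

Request:
{"op": "jog_arm", "data": {"increments": [{"rx": 0,"ry": 0,"rz": 0,"x": 1,"y": 0,"z": -0.2,"hand": 0}]}}

```text
time_s: 13.28
eef_pos: [535.3, -108.3, 139.6]
ee_rot: [0.707, -0.015, 0.707, 0.015]
force: [-4.5, -0.2, 8.0]
grip_width: 0.002
```

Request:
{"op": "jog_arm", "data": {"increments": [{"rx": 0,"ry": 0,"rz": 0,"x": 1,"y": 0,"z": -0.2,"hand": 0}]}}

```text
time_s: 13.4
eef_pos: [535.0, -108.3, 138.6]
ee_rot: [0.707, -0.015, 0.707, 0.015]
force: [-4.4, -0.8, 7.6]
grip_width: -0.001
```

Request:
{"op": "jog_arm", "data": {"increments": [{"rx": 0,"ry": 0,"rz": 0,"x": 1,"y": 0,"z": -0.2,"hand": 0}]}}

```text
time_s: 13.52
eef_pos: [534.8, -108.4, 137.5]
ee_rot: [0.706, -0.015, 0.707, 0.015]
force: [-6.4, -0.1, 7.3]
grip_width: -0.0
```

Request:
{"op": "jog_arm", "data": {"increments": [{"rx": 0,"ry": 0,"rz": 0,"x": 1,"y": 0,"z": -0.2,"hand": 0}]}}

```text
time_s: 13.65
eef_pos: [534.6, -108.3, 136.5]
ee_rot: [0.706, -0.015, 0.707, 0.015]
force: [-4.9, -0.9, 6.9]
grip_width: -0.001
```

Request:
{"op": "jog_arm", "data": {"increments": [{"rx": 0,"ry": 0,"rz": 0,"x": 1,"y": 0,"z": -0.2,"hand": 0}]}}

```text
time_s: 13.78
eef_pos: [534.3, -108.4, 135.5]
ee_rot: [0.706, -0.015, 0.707, 0.015]
force: [-5.1, -0.2, 7.1]
grip_width: -0.003
```

Request:
{"op": "jog_arm", "data": {"increments": [{"rx": 0,"ry": 0,"rz": 0,"x": 1,"y": 0,"z": -0.2,"hand": 0}]}}

```text
time_s: 13.9
eef_pos: [534.2, -108.4, 134.5]
ee_rot: [0.706, -0.015, 0.707, 0.015]
force: [-4.6, -0.1, 6.8]
grip_width: 0.003
```

```bash
python3 go.py; python3 pic.py side s14 240 170 120 100
```

```text
t 13.9 pos [ 534.2 -108.4  134.5] F [-4.64 -0.07  6.78] grip 0.003 q [-0.41  0.45  1.57 -0.    1.13 -2.03]
R cols x,y,z [[-0.001, -0.0, -1.0], [-0.041, 0.999, -0.0], [0.999, 0.041, -0.001]]
```

View pics/s14.png

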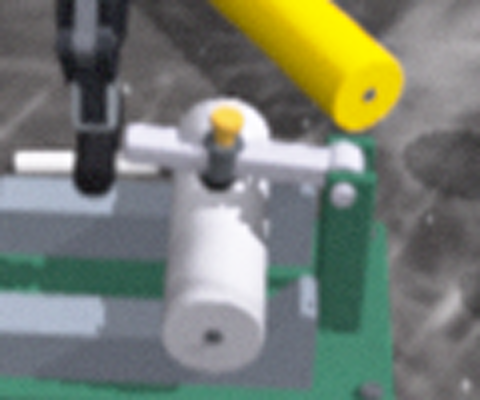

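Request:
{"op": "jog_arm", "data": {"increments": [{"rx": 0,"ry": 0,"rz": 0,"x": 1,"y": 0,"z": -1,"hand": 0}]}}

```text
time_s: 14.08
eef_pos: [533.9, -108.4, 133.7]
ee_rot: [0.707, -0.015, 0.707, 0.014]
force: [0.7, 1.4, 5.8]
grip_width: -0.005
```

Request:
{"op": "jog_arm", "data": {"increments": [{"rx": 0,"ry": 0,"rz": 0,"x": 1,"y": 0,"z": -0.4,"hand": 0}]}}

```text
time_s: 14.2
eef_pos: [533.7, -108.4, 132.8]
ee_rot: [0.707, -0.015, 0.706, 0.014]
force: [0.6, 0.9, 5.3]
grip_width: -0.004
```

Request:
{"op": "jog_arm", "data": {"increments": [{"rx": 0,"ry": 0,"rz": 0,"x": 1,"y": 0,"z": -0.2,"hand": 0}]}}

```text
time_s: 14.32
eef_pos: [533.5, -108.4, 131.8]
ee_rot: [0.708, -0.015, 0.706, 0.014]
force: [0.1, 1.2, 5.5]
grip_width: -0.0
```

Request:
{"op": "jog_arm", "data": {"increments": [{"rx": 0,"ry": 0,"rz": 0,"x": 1,"y": 0,"z": -0.2,"hand": 0}]}}

```text
time_s: 14.45
eef_pos: [533.4, -108.4, 130.8]
ee_rot: [0.708, -0.015, 0.706, 0.014]
force: [0.3, 0.9, 6.7]
grip_width: 0.0
```

Request:
{"op": "jog_arm", "data": {"increments": [{"rx": 0,"ry": 0,"rz": 0,"x": 1,"y": 0,"z": -0.1,"hand": 0}]}}

```text
time_s: 14.58
eef_pos: [533.2, -108.4, 129.8]
ee_rot: [0.707, -0.015, 0.706, 0.014]
force: [-1.2, 0.6, 6.4]
grip_width: -0.001
```

Request:
{"op": "jog_arm", "data": {"increments": [{"rx": 0,"ry": 0,"rz": 0,"x": 0.7,"y": 0,"z": -0.1,"hand": 0}]}}

```text
time_s: 14.7
eef_pos: [533.1, -108.5, 129.1]
ee_rot: [0.707, -0.015, 0.706, 0.014]
force: [-0.2, 1.1, 6.1]
grip_width: -0.002
```

Not clearly in contact yet; continue in 0.7–1 mm steps.

Request:
{"op": "jog_arm", "data": {"increments": [{"rx": 0,"ry": 0,"rz": 0,"x": 1,"y": 0,"z": -0.1,"hand": 0}]}}

```text
time_s: 14.82
eef_pos: [533.0, -108.5, 128.1]
ee_rot: [0.707, -0.015, 0.707, 0.014]
force: [-1.6, 1.4, 5.9]
grip_width: 0.0
```

Request:
{"op": "jog_arm", "data": {"increments": [{"rx": 0,"ry": 0,"rz": 0,"x": 1,"y": 0,"z": -0.1,"hand": 0}]}}

```text
time_s: 14.95
eef_pos: [532.8, -108.5, 127.0]
ee_rot: [0.707, -0.015, 0.707, 0.014]
force: [-0.9, 1.9, 6.7]
grip_width: 0.002
```

```bash
python3 go.py; python3 pic.py side s15 260 180 80 60
```

```text
t 14.95 pos [ 532.8 -108.5  127. ] F [-0.88  1.93  6.69] grip 0.002 q [-0.42  0.46  1.58  0.    1.1  -2.03]
R cols x,y,z [[0.001, -0.0, -1.0], [-0.041, 0.999, -0.0], [0.999, 0.041, 0.001]]
```

View pics/s15.png

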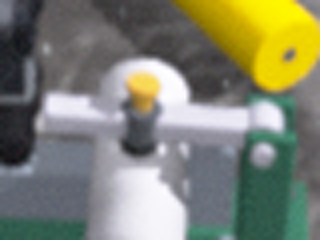

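Request:
{"op": "jog_arm", "data": {"increments": [{"rx": 0,"ry": 0,"rz": 0,"x": 1,"y": 0,"z": -0.1,"hand": 0}]}}

```text
time_s: 15.12
eef_pos: [532.7, -108.5, 126.0]
ee_rot: [0.707, -0.015, 0.707, 0.015]
force: [-1.1, 1.1, 6.3]
grip_width: -0.001
```

Request:
{"op": "jog_arm", "data": {"increments": [{"rx": 0,"ry": 0,"rz": 0,"x": 1,"y": 0,"z": -0.1,"hand": 0}]}}

```text
time_s: 15.25
eef_pos: [532.6, -108.5, 125.1]
ee_rot: [0.707, -0.015, 0.707, 0.015]
force: [-1.2, 0.9, 7.3]
grip_width: -0.002
```

Request:
{"op": "jog_arm", "data": {"increments": [{"rx": 0,"ry": 0,"rz": 0,"x": 1,"y": 0,"z": 0,"hand": 0}]}}

```text
time_s: 15.38
eef_pos: [532.5, -108.5, 124.0]
ee_rot: [0.707, -0.015, 0.707, 0.015]
force: [-2.0, 0.8, 6.6]
grip_width: 0.006
```

Request:
{"op": "jog_arm", "data": {"increments": [{"rx": 0,"ry": 0,"rz": 0,"x": 0,"y": 0,"z": 0,"hand": 0}]}}

```text
time_s: 15.5
eef_pos: [532.4, -108.4, 123.9]
ee_rot: [0.707, -0.015, 0.707, 0.015]
force: [-1.4, 0.2, 5.6]
grip_width: 0.0
```

Request:
{"op": "jog_arm", "data": {"increments": [{"rx": 0,"ry": 0,"rz": 0,"x": 1,"y": 0,"z": -0.2,"hand": 0}]}}

```text
time_s: 15.62
eef_pos: [532.3, -108.5, 123.0]
ee_rot: [0.707, -0.015, 0.707, 0.015]
force: [-0.9, 1.5, 5.7]
grip_width: 0.0
```

Request:
{"op": "jog_arm", "data": {"increments": [{"rx": 0,"ry": 0,"rz": 0,"x": 1,"y": 0,"z": 0,"hand": 0}]}}

```text
time_s: 15.75
eef_pos: [532.3, -108.5, 122.0]
ee_rot: [0.707, -0.015, 0.707, 0.015]
force: [-1.2, 0.1, 6.3]
grip_width: -0.003
```

Request:
{"op": "jog_arm", "data": {"increments": [{"rx": 0,"ry": 0,"rz": 0,"x": 1,"y": 0,"z": 0,"hand": 0}]}}

```text
time_s: 15.88
eef_pos: [532.2, -108.5, 120.9]
ee_rot: [0.707, -0.015, 0.707, 0.015]
force: [-3.3, -0.6, 5.6]
grip_width: 0.0
```

Request:
{"op": "jog_arm", "data": {"increments": [{"rx": 0,"ry": 0,"rz": 0,"x": 1,"y": 0,"z": -0.2,"hand": 0}]}}

```text
time_s: 16.0
eef_pos: [532.1, -108.5, 120.0]
ee_rot: [0.707, -0.015, 0.707, 0.015]
force: [-1.2, 1.1, 6.5]
grip_width: -0.002
```

Request:
{"op": "jog_arm", "data": {"increments": [{"rx": 0,"ry": 0,"rz": 0,"x": 1,"y": 0,"z": 0,"hand": 0}]}}

```text
time_s: 16.12
eef_pos: [532.0, -108.5, 119.0]
ee_rot: [0.707, -0.015, 0.707, 0.015]
force: [-1.8, 0.9, 7.1]
grip_width: 0.001
```

```bash
python3 go.py; python3 pic.py side s16 260 180 80 60
```

```text
t 16.12 pos [ 532.  -108.5  119. ] F [-1.76  0.9   7.06] grip 0.001 q [-0.42  0.46  1.59  0.    1.09 -2.03]
R cols x,y,z [[0.001, -0.0, -1.0], [-0.041, 0.999, -0.0], [0.999, 0.041, 0.001]]
```

View pics/s16.png

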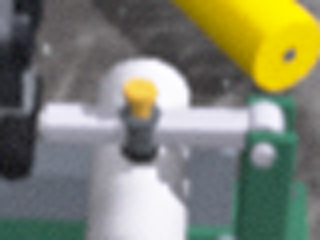

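Request:
{"op": "jog_arm", "data": {"increments": [{"rx": 0,"ry": 0,"rz": 0,"x": 1,"y": 0,"z": 0,"hand": 0}]}}

```text
time_s: 16.3
eef_pos: [531.9, -108.5, 117.9]
ee_rot: [0.707, -0.015, 0.707, 0.015]
force: [-2.7, 0.2, 7.0]
grip_width: 0.002
```

Request:
{"op": "jog_arm", "data": {"increments": [{"rx": 0,"ry": 0,"rz": 0,"x": 1,"y": 0,"z": 0,"hand": 0}]}}

```text
time_s: 16.42
eef_pos: [531.9, -108.5, 116.9]
ee_rot: [0.707, -0.015, 0.707, 0.015]
force: [-2.3, 0.9, 5.1]
grip_width: 0.001
```

Request:
{"op": "jog_arm", "data": {"increments": [{"rx": 0,"ry": 0,"rz": 0,"x": 1,"y": 0,"z": 0,"hand": 0}]}}

```text
time_s: 16.55
eef_pos: [531.9, -108.5, 115.9]
ee_rot: [0.707, -0.015, 0.707, 0.015]
force: [-2.1, 0.8, 6.5]
grip_width: -0.003
```

Request:
{"op": "jog_arm", "data": {"increments": [{"rx": 0,"ry": 0,"rz": 0,"x": 1,"y": 0,"z": 0,"hand": 0}]}}

```text
time_s: 16.68
eef_pos: [531.8, -108.5, 114.8]
ee_rot: [0.707, -0.015, 0.707, 0.015]
force: [-2.7, 0.2, 6.8]
grip_width: -0.002
```

Request:
{"op": "jog_arm", "data": {"increments": [{"rx": 0,"ry": 0,"rz": 0,"x": 1,"y": 0,"z": 0,"hand": 0}]}}

```text
time_s: 16.8
eef_pos: [531.8, -108.5, 114.0]
ee_rot: [0.707, -0.015, 0.707, 0.015]
force: [-2.9, -0.5, 8.1]
grip_width: 0.003
```

Request:
{"op": "jog_arm", "data": {"increments": [{"rx": 0,"ry": 0,"rz": 0,"x": 0.6,"y": 0,"z": 0,"hand": 0}]}}

```text
time_s: 16.92
eef_pos: [531.8, -108.5, 113.4]
ee_rot: [0.707, -0.015, 0.707, 0.015]
force: [-4.1, 0.4, 8.9]
grip_width: -0.003
```

```bash
python3 go.py; python3 pic.py side s17 260 180 80 60; python3 go.py
```

```text
t 16.93 pos [ 531.8 -108.5  113.4] F [-4.1   0.38  8.89] grip -0.003 q [-0.42  0.47  1.6  -0.    1.07 -2.03]
R cols x,y,z [[-0.0, -0.0, -1.0], [-0.041, 0.999, -0.0], [0.999, 0.041, -0.0]]
t 16.98 pos [ 531.8 -108.5  113.4] F [-2.91 -0.43  7.6 ] grip 0.002 q [-0.42  0.47  1.6  -0.    1.07 -2.03]
R cols x,y,z [[-0.0, -0.0, -1.0], [-0.041, 0.999, -0.0], [0.999, 0.041, -0.0]]
```

View pics/s17.png

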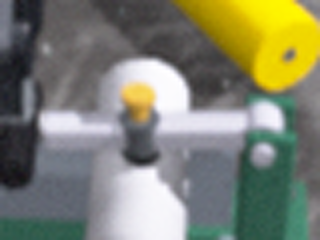

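Request:
{"op": "jog_arm", "data": {"increments": [{"rx": 0,"ry": 0,"rz": 0,"x": 0.7,"y": 0,"z": 0,"hand": 0}]}}

```text
time_s: 17.1
eef_pos: [531.8, -108.5, 112.8]
ee_rot: [0.707, -0.015, 0.707, 0.015]
force: [-3.8, 0.7, 9.3]
grip_width: -0.002
```

Request:
{"op": "jog_arm", "data": {"increments": [{"rx": 0,"ry": 0,"rz": 0,"x": 0.7,"y": 0,"z": 0,"hand": 0}]}}

```text
time_s: 17.23
eef_pos: [531.8, -108.5, 112.2]
ee_rot: [0.707, -0.015, 0.707, 0.015]
force: [-4.4, 0.1, 10.2]
grip_width: -0.001
```

Request:
{"op": "jog_arm", "data": {"increments": [{"rx": 0,"ry": 0,"rz": 0,"x": 0.7,"y": 0,"z": 0,"hand": 0}]}}

```text
time_s: 17.35
eef_pos: [531.8, -108.5, 111.6]
ee_rot: [0.707, -0.015, 0.707, 0.015]
force: [-4.4, 0.9, 10.6]
grip_width: -0.001
```

Request:
{"op": "jog_arm", "data": {"increments": [{"rx": 0,"ry": 0,"rz": 0,"x": 0.2,"y": 0,"z": 0,"hand": 0},{"rx": 0,"ry": 0,"rz": 0,"x": 0,"y": 0,"z": 0,"hand": 0}]}}

```text
time_s: 17.6
eef_pos: [531.8, -108.5, 111.4]
ee_rot: [0.707, -0.015, 0.707, 0.015]
force: [-5.2, 1.1, 10.3]
grip_width: -0.003
```

```bash
python3 go.py; python3 pic.py side s18 260 180 80 60; python3 go.py
```

```text
t 17.6 pos [ 531.8 -108.5  111.4] F [-5.22  1.07 10.25] grip -0.003 q [-0.42  0.47  1.6  -0.    1.07 -2.03]
R cols x,y,z [[-0.0, -0.0, -1.0], [-0.041, 0.999, -0.0], [0.999, 0.041, -0.0]]
t 17.65 pos [ 531.8 -108.5  111.4] F [-3.79  1.03 10.42] grip 0.002 q [-0.42  0.47  1.6  -0.    1.07 -2.03]
R cols x,y,z [[-0.0, -0.0, -1.0], [-0.041, 0.999, -0.0], [0.999, 0.041, -0.0]]
```

View pics/s18.png

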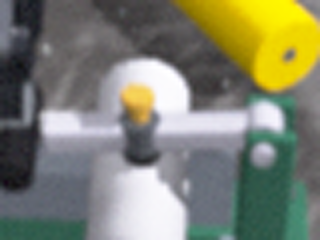

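Request:
{"op": "jog_arm", "data": {"increments": [{"rx": 0,"ry": 0,"rz": 0,"x": -3,"y": 0,"z": 0,"hand": 0},{"rx": 0,"ry": 0,"rz": 0,"x": -10,"y": 0,"z": 0,"hand": 0},{"rx": 0,"ry": 0,"rz": 0,"x": -50,"y": 0,"z": 0,"hand": 0},{"rx": 0,"ry": 0,"rz": 0,"x": -40,"y": 0,"z": -40,"hand": 0},{"rx": 0,"ry": 0,"rz": 0,"x": 0,"y": 0,"z": -50,"hand": 0}]}}

```text
time_s: 18.27
eef_pos: [442.2, -112.7, 216.6]
ee_rot: [0.709, -0.016, 0.705, 0.014]
force: [-0.5, 0.6, 0.2]
grip_width: 0.002
```

Request:
{"op": "jog_arm", "data": {"increments": [{"rx": 0,"ry": 0,"rz": 0,"x": 0,"y": 0,"z": -50,"hand": 0},{"rx": 0,"ry": 0,"rz": 0,"x": 0,"y": 0,"z": 0,"hand": 0},{"rx": 0,"ry": 0,"rz": 0,"x": 0,"y": 0,"z": 0,"hand": 0}]}}

```text
time_s: 18.65
eef_pos: [392.7, -114.5, 214.4]
ee_rot: [0.707, -0.015, 0.707, 0.014]
force: [0.4, 0.1, 0.1]
grip_width: 0.0
```

```bash
python3 go.py; python3 pic.py side s19 210 140 160 150; python3 pic.py top t19 210 130 160 150
```

```text
t 18.65 pos [ 392.7 -114.5  214.4] F [0.44 0.07 0.09] grip 0.0 q [-0.57  0.07  1.84  0.    1.23 -2.18]
R cols x,y,z [[0.001, -0.001, -1.0], [-0.041, 0.999, -0.001], [0.999, 0.041, 0.001]]
```

View pics/s19.png

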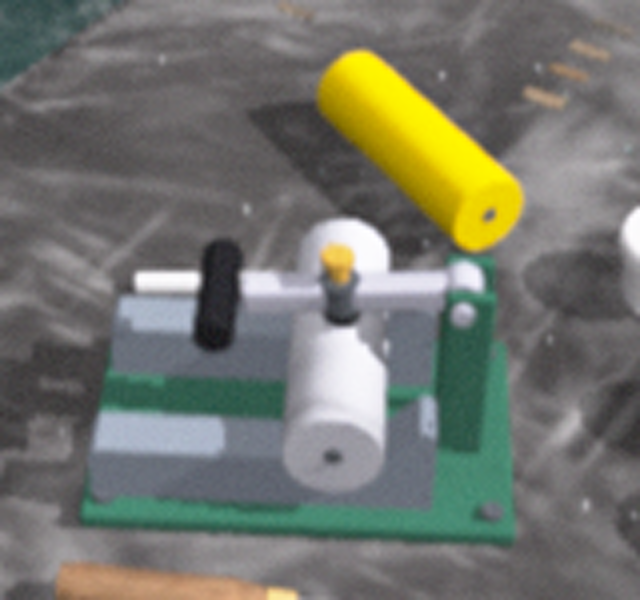

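View pics/t19.png

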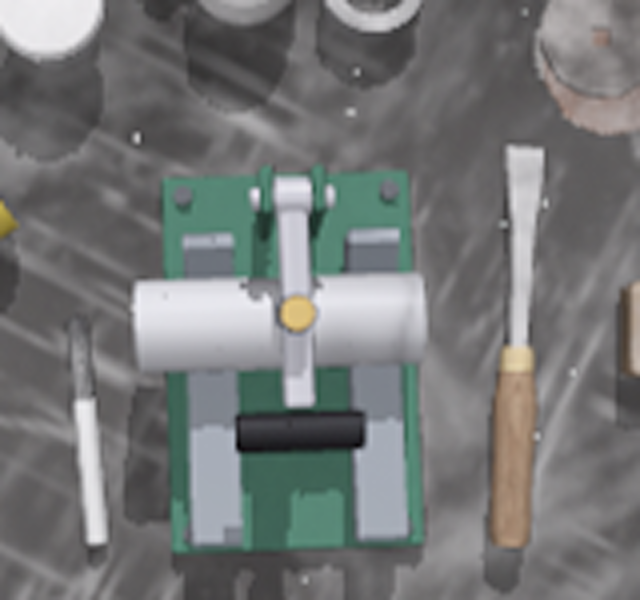

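```bash
python3 -c "
from rig import *
print(finish_job())"
```

```text
the job is handed in; nothing more can be done
None
```

I rolled the blank along the rails with the open fingers until it dropped over the edge into the vee by itself. I backed off and let it settle, then swung the hold-down arm over with closed fingers, first from behind the bar and then from above. I handed the job in at about 18.7 s of the 72 s allowed. `finish_job` gives no verdict, so the results below are my own readings.

- **Clamp force:** it should be about 8.5 to 11 N, inside the 4 to 18 N window, but I could not measure it directly.
    - The push at the bar ran steady at about 6 N before contact. It then rose about 1.3 N per mm to 10.4 N, close to the 1.5 N per mm expected from the foot's spring.
    - The force rise puts about 8.5 N on the blank, and the roughly 3.6 mm of bar travel after contact puts about 10.8 N.
    - The readings carried about ±0.5 N of noise and some sideways friction at the fingertip.
- **Release:** after I let go, the wrist force read about 0 N. I could not confirm from the picture whether the hinge kept its full force after release.
- **Blank position:** the last side and top views show the blank seated square in the vee, about 8 mm off the fixture's middle along its axis (30 mm allowed). They show the hold-down foot on it and the robot clear.
- **Other items:** the marker and the chisel look unmoved in the last views. The sanding block lay almost outside those pictures, so I did not check it at the end, but I never moved near it.

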